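Couple the customer display onto its ball mount

TASK

On the nut-shop counter, fit the yellow customer display head onto the ball stud of the dark mounting plate: swing its red locking handle well up, gently lower the socket over the ball with the handle on the side of the plate's red stripe until the head sits flush on the plate, then press the handle fully down to lock it and let go. The stud may be clamped anywhere along its slot, so feel for the ball rather than forcing it, and do not disturb the jar, the tin or the bowl.

Things in the scene. Friction and masses are not known exactly. Their poses are not given: they have to be found in the camera images.
- head: Display head, loose, 0.8 to 1 kg. Origin: centre of the socket mouth in its flat underside; z up, x from handle to screen. Yellow housing: x -26 to +30, y -24 to +24 (flat parallel sides to grip), 58 mm tall. Two feet 18 mm tall (y 12 to 24, either side) run forward to x -60; a grey spine, 34 wide, 16 tall, back to x +125. Centre of mass about 30 mm behind the origin (+x).
- socket_roof (a point): Centre of the housing's flat roof, 58 mm above the head's origin. The socket below it is a cavity open downwards, 33 mm wide in y (half-width 16.5), in x from -15 to +17, with a 17 mm wide slot in its -x side for the latch toe; its ceiling is 52 mm above the underside. Sharp mouth edges, no lead-in.
- screen (a point): Middle of the reclined black blank screen at the head's +x end: 105 mm wide in y, x 72 to 134, top edge about 54 mm above the head's underside.
- hinge_pin (a point): The handle's hinge pin, at x -38, z +50 mm in the head's frame; it runs along the head's y.
- handle (a joint): Handle angle, rad: 0 = down, level, locked; grows as its free end swings up; stop at 0.8. Stays where left (stiff hinge, light spring up: 1 N at the bar raises it, 2 N press it down; push along its arc, for high up a finger pushing straight down may bind by friction). A steel toe moves with it inside the socket: near 0 it keeps the ball out, from 0.5 it is clear. Only with the head fully home can it reach 0, under the ball.
- handle_grip (a point): Middle of the handle's red T-bar, 63 mm from the hinge pin: a round bar along the pin's direction, 18 mm thick, 40 mm long over its ball-shaped ends, so that it turns easily between jaws that pinch its ends. The handle points to the head's -x when down; the bar is then 50 mm above the head's underside.
- mount: Fixed dark steel plate, 150 (x) by 120 (y) by 14 mm thick; origin: centre of its underside on the table, z up. A red stripe runs along the edge at its -x end.
- slot (a point): Centre of the black slot in the plate's top, which runs along the plate's y. A steel ball stud stands in it, firmly clamped up to 17 mm either side of this point along y (x 0); where is NOT measured: see it or feel for it. Neck 16 mm thick, ball 30 mm in diameter, ball centre 32 mm and ball top 47 mm above this point.
- jar: amber glass jar, bystander, 68 mm diameter, 120 tall; origin at the centre of its underside.
- tin: tin with green label, bystander, 72 mm diameter, 100 tall; origin at the centre of its underside.
- bowl: white bowl, bystander, 100 mm rim diameter, 45 tall; origin at the centre of its underside.
Mind the look-alikes: they are no part of the job. Of the things shaped like the mount, the steel one is meant.

How it is judged:
By the outcome, as a careful person would: the job done as asked, in the order asked, and still so for the second after the job is handed in, with the robot touching nothing.
It also fails if it takes over 61 s, if anything falls off the work surface, if the arm or the gripper's body presses on something with over 40 N, if the wrist force passes 120 N, or if a joint passes its speed limit or range.

ROBOT

A 6-joint arm with a two-finger parallel gripper is mounted at the origin on the work surface. World frame = base frame: x ahead of the robot, y to its left, z up, the work surface at z = 0. Lengths are in m, angles in degrees, forces in N, time in s.
With the tool pointing down it reaches from about 0.275 to 0.75 m from the base axis. Payload 10.2 kg.
Tool frame: the origin (TCP) lies midway between the tips of the shut fingers; the grasp point (between the pads) lies 19 mm behind it (grip_depth is the distance from the TCP to the grasp point, in m); z points along the fingers, y is the direction in which the jaws open and shut (so a half turn about z gives the same grasp; the last joint's range is limited). The gripper opens to 88 mm and grips with 3 to 60 N. Pads are 18 mm wide; open, the fingers measure 123 mm over their backs; the gripper's body (75 mm by 187 mm) begins 45 mm behind the grasp point.
Start: joints at [-84.133, 17.928, 85.812, -0, 76.261, -12.8], TCP at [0.168, -0.497, 0.239] pointing down, gripper open.
Joint ranges: [-168.41, 168.41], [-55.51, 124.54], [10.69, 146.95], [-70.63, 250.63], [1, 178], [-165.06, 165.06]. Speed limits (degrees/s): [136.94, 136.94, 172.46, 180, 180, 180].

INTERFACE

Orientations are given as [roll, pitch, yaw] about the fixed x, y, z axes, in that order (R = Rz(yaw) Ry(pitch) Rx(roll)).
In Python, from station import read_state, read_camera, get_calibration, close_job, grip_depth gives the robot as it stands.
- The arm moves only by the shell command python3 -m creep 'ROWS' [OPENING]. ROWS is JSON, a list of rows, each a list of 4 numbers: the shift along the world's x, y, z in m, then the turn about the world's z in rad. A call has 1 to 20 rows; each row shifts and turns the commanded pose from where the row before left it; what a row does not reach is not made up. A row lasts 1/8 s, in which the tool goes at most 62.5 mm and 10.7 degrees, less where a joint would pass 70% of its speed; a pose out of reach is approached as far as the arm can. A call is refused whole if a number of a shift passes 0.0625 or a number of a turn 0.188, either way. A call with a gripper value outside its range is refused whole. OPENING is the finger opening in m, from 0 to 0.0881, set as the call begins (- or left out, the last holds). The fingers move at their own pace and stop on an object; the grip force is fixed at half the most. Time passes only in rows, so rows that do not move let the fingers close. It gives the time, the measured TCP pose, the force and the opening at its end, in the units of the state.
- read_state(): the state, without advancing time (a new reading comes with each control period).
- read_camera(name): name is "scene" or "side" or "wrist"; returns (picture, depth): 480x640x3 uint8, red, green, blue; 480x640 float32, m along the optical axis (not along the pixel's ray), 0 where there is no reading.
- get_calibration(name): a dict with "fx", "fy", "cx", "cy" (pixels), "distortion" ([k1, k2, p1, p2, k3] as OpenCV has them; the pictures are not rectified), "pose" (4x4, takes a point from camera to world coordinates). Camera axes: x right, y down, z forward; pixel columns grow to the right and rows downward; lengths in m; the calibration is good to about 2 mm. A picture is of the moment at which its call begins: read the wrist's pose just before it. get_calibration takes no time and is no camera call; for the wrist camera it gives the pose at the moment of the call.
- close_job(): hands the job in, once; it reports no verdict.
The state is a dict: "clock": time; "qpos": joint angles; "dq": joint speeds; "joint_efforts": joint torques, N m; "tool_pos": TCP position; "tcp_rot": TCP orientation; "force": force on the tool from outside, world axes, zero at the start; "torque": the same for the moment, N m; "opening": opening from 0.0 (shut) to 1.0 (fully open).
Only numpy, scipy, OpenCV 4.12 (cv2) and the standard library are available. Lean on these libraries where they do the work, as an engineer would, in place of code of your own. Each camera call takes 0.05 s, during which the arm holds its last target.

## Working session

There is one attempt and no reset: what is moved stays moved. The work goes in short steps, Python scripts to look and compute and a shell command to move; the robot and the scene stay as the last step left them, time stands still between calls to the robot, and variables do not carry over. Pictures are saved under pics/ and viewed, and the job is handed in when it is done.

```bash
ls; mkdir -p pics
cat > h.py <<'E'
import numpy as np, cv2
from station import *
def snap(n,f):
    c=get_calibration(n); p,d=read_camera(n); cv2.imwrite('pics/'+f+'.png',p[:,:,::-1]); np.savez('pics/'+f+'.npz',p=p,d=d,pose=np.array(c['pose']),K=np.array([c['fx'],c['fy'],c['cx'],c['cy']]),dist=np.array(c['distortion']))
def load(f):
    return np.load('pics/'+f+'.npz')
def ray(L,uv):
    fx,fy,cx,cy=L['K'];K=np.array([[fx,0,cx],[0,fy,cy],[0,0,1]])
    n=cv2.undistortPoints(np.array(uv,float).reshape(-1,1,2),K,L['dist']).reshape(-1,2)
    d=np.c_[n,np.ones(len(n))]; return L['pose'][:3,3], d@L['pose'][:3,:3].T
def onz(L,uv,z):
    o,d=ray(L,uv); t=(z-o[2])/d[:,2]; return o+d*t[:,None]
def dep(L,uv):
    o,d=ray(L,uv); uv=np.array(uv,int).reshape(-1,2); return o+d*L['d'][uv[:,1],uv[:,0]][:,None]
def proj(L,P):
    fx,fy,cx,cy=L['K'];K=np.array([[fx,0,cx],[0,fy,cy],[0,0,1]]);R=L['pose'][:3,:3].T
    return cv2.projectPoints(np.array(P,float).reshape(-1,1,3),cv2.Rodrigues(R)[0],-R@L['pose'][:3,3],K,L['dist'])[0].reshape(-1,2)
E
python3 - <<'E'
from h import *
for n in ['scene','side','wrist']: snap(n,n+'0')
s=read_state(); print(s); print(grip_depth if not callable(grip_depth) else grip_depth())
for n in ['scene','side','wrist']:print(np.round(load(n+'0')['pose'],3))
E
```

```text
pics
{'clock': 0.15, 'qpos': array([-8.41313283e+01,  1.79508955e+01,  8.58402416e+01,  8.04952094e-04,
        7.62608626e+01, -1.28006418e+01]), 'dq': array([ 0.02845512, -0.25406468, -0.10222356, -0.04159914, -0.0970248 ,
       -0.01930846]), 'joint_efforts': array([ 6.79929944e-04, -4.02306426e+01, -2.52317190e+01,  6.93333219e-02,
        3.43945599e-02, -7.62973514e-05]), 'tool_pos': array([ 0.16802349, -0.49721419,  0.23832788]), 'tcp_rot': array([-1.79949466e+02, -1.22833520e-02,  1.86691166e+01]), 'force': array([-0.08975441, -0.48789998,  0.51673819]), 'torque': array([ 0.03314119, -0.00340215,  0.03532068]), 'opening': 1.000157695646662}
0.0187
[[-0.637  0.497 -0.589  1.251]
 [ 0.771  0.417 -0.481  0.549]
 [ 0.007 -0.761 -0.649  0.786]
 [ 0.     0.     0.     1.   ]]
[[-0.846 -0.377  0.378  0.163]
 [-0.534  0.585 -0.61   0.672]
 [ 0.009 -0.718 -0.696  0.812]
 [ 0.     0.     0.     1.   ]]
[[ 0.321 -0.905 -0.28   0.24 ]
 [-0.947 -0.307 -0.093 -0.473]
 [-0.002  0.295 -0.956  0.383]
 [ 0.     0.     0.     1.   ]]
```

View pics/scene0.png

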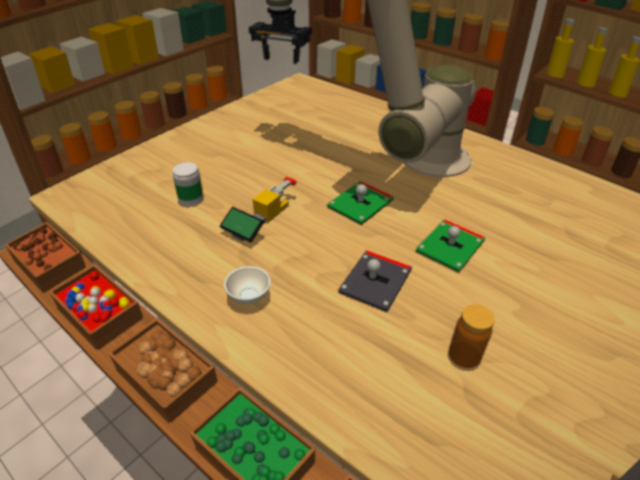

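View pics/side0.png

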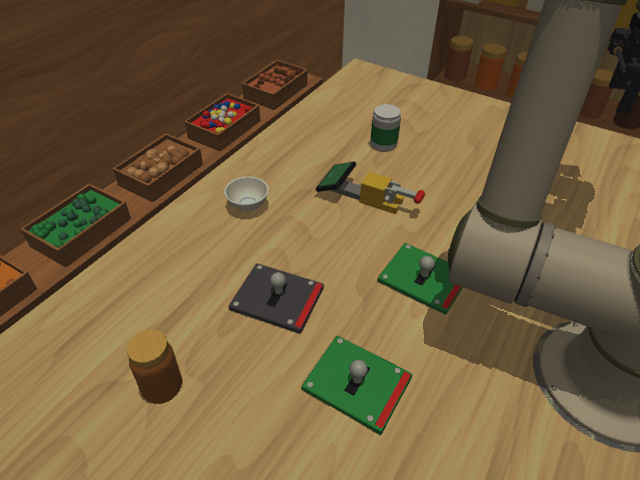

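View pics/wrist0.png

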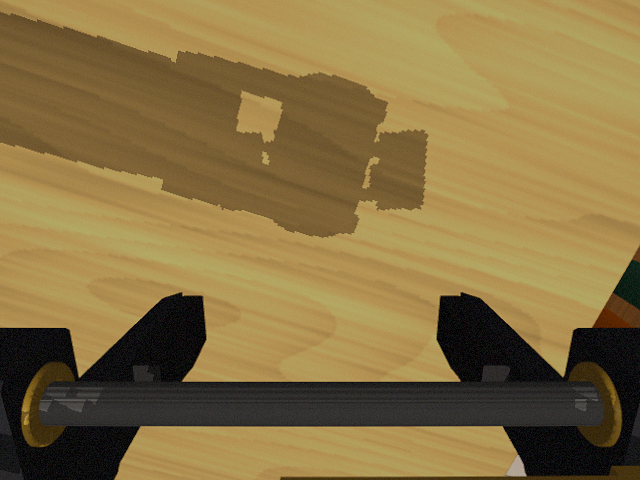

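The dark mount is at scene (375,278) / side (277,295), with its ball at (374,266) / (278,281). The head is at scene (268,205) / side (375,190), with its red bar at (290,182) / (419,197). Two green look-alikes are to be ignored. Next I measure.

Run:
```python
from h import *
for n in ['scene','side']:
    L=load(n+'0'); p=L['p']; hsv=cv2.cvtColor(p,cv2.COLOR_RGB2HSV)
    d=L['d']; vv,uu=np.mgrid[:480,:640]; o,r=ray(L,np.c_[uu.ravel(),vv.ravel()]); P=(o+r*d.ravel()[:,None]).reshape(480,640,3)
    H,S,V=hsv[...,0].astype(int),hsv[...,1].astype(int),hsv[...,2].astype(int)
    ok=(d>0)
    box={'scene':(170,225,225,310),'side':(150,230,300,440)}[n]
    win=np.zeros_like(ok); win[box[0]:box[1],box[2]:box[3]]=1
    yel=ok&win&(H>20)&(H<32)&(S>190)
    z=P[...,2]
    def rep(m,t):
        q=P[m]
        if len(q): print(n,t,len(q),'mean',np.round(q.mean(0),4),'min',np.round(np.percentile(q,2,axis=0),3),'max',np.round(np.percentile(q,98,axis=0),3))
    rep(yel,'yellow'); 
    roof=yel&(z>0.053)&(z<.063); rep(roof,'roof')
    if roof.sum()>5:
        q=P[roof][:,:2].astype(np.float32); print(cv2.minAreaRect(q))
    red=ok&win&((H<6)|(H>174))&(S>170); rep(red,'redbar'); 
    q=P[red]; c,b=np.mean(q[:,:2],0),None
    print('pca red',np.linalg.svd(q-q.mean(0),full_matrices=False)[2][0])
    box={'scene':(240,315,330,420),'side':(255,335,222,330)}[n]
    win=np.zeros_like(ok); win[box[0]:box[1],box[2]:box[3]]=1
    pl=ok&win&(z>.010)&(z<.018); rep(pl,'plate')
    m=cv2.morphologyEx(pl.astype(np.uint8),cv2.MORPH_OPEN,np.ones((3,3)))
    print(cv2.minAreaRect(P[m>0][:,:2].astype(np.float32)))
    st=pl&((H<6)|(H>174))&(S>150); rep(st,'stripe')
    ball=ok&win&(z>.035); rep(ball,'ball')
    q=P[ball]; A=np.c_[2*q,np.ones(len(q))]; 
    from scipy.optimize import least_squares
    f=least_squares(lambda c:np.linalg.norm(q-c,axis=1)-.015,q.mean(0)-[0,0,.01],loss='soft_l1',f_scale=.001); print('ballfit',f.x,np.std(f.fun))
    scr=None
    im=p[{'scene':slice(165,255),'side':slice(145,235)}[n],{'scene':slice(205,315),'side':slice(300,440)}[n],::-1]
    cv2.imwrite(f'pics/{n}_crop.png',cv2.resize(im,None,fx=5,fy=5,interpolation=cv2.INTER_CUBIC))
```

```text
scene yellow 641 mean [ 0.5572 -0.1875  0.0392] min [ 0.498 -0.218  0.004] max [ 0.585 -0.172  0.059]
scene roof 247 mean [ 0.5578 -0.1962  0.0566] min [ 0.528 -0.221  0.053] max [ 0.583 -0.173  0.06 ]
((0.5563178062438965, -0.1964852213859558), (0.05816371738910675, 0.050184544175863266), 2.3810343742370605)
scene redbar 28 mean [ 0.4563 -0.2011  0.0552] min [ 0.452 -0.216  0.049] max [ 0.462 -0.191  0.06 ]
pca red [-0.12213562  0.97648725 -0.17763877]
scene plate 2280 mean [0.5813 0.1692 0.0127] min [0.502 0.105 0.01 ] max [0.651 0.228 0.016]
((0.5762482285499573, 0.16529637575149536), (0.1510249674320221, 0.12053629755973816), 10.59097671508789)
scene stripe 139 mean [0.5116 0.1539 0.0134] min [0.499 0.102 0.011] max [0.524 0.204 0.016]
scene ball 143 mean [0.583  0.1596 0.0515] min [0.568 0.145 0.038] max [0.592 0.17  0.061]
ballfit [0.57686205 0.1558252  0.04486643] 0.001346803332418179
side yellow 397 mean [ 0.5403 -0.1889  0.0342] min [ 0.494 -0.221  0.001] max [ 0.579 -0.172  0.06 ]
side roof 140 mean [ 0.5513 -0.1992  0.0571] min [ 0.526 -0.221  0.054] max [ 0.58  -0.174  0.06 ]
((0.5525387525558472, -0.19661101698875427), (0.053734853863716125, 0.048304516822099686), 5.078286170959473)
side redbar 88 mean [ 0.4495 -0.2023  0.055 ] min [ 0.443 -0.221  0.047] max [ 0.457 -0.189  0.06 ]
pca red [ 0.01166786 -0.99176763  0.12751792]
side plate 3428 mean [0.5701 0.1675 0.0128] min [0.499 0.102 0.01 ] max [0.645 0.228 0.016]
((0.5736392140388489, 0.16387832164764404), (0.1501373052597046, 0.12324932962656021), 10.851290702819824)
side stripe 304 mean [0.5082 0.153  0.0133] min [0.495 0.1   0.011] max [0.521 0.203 0.016]
side ball 196 mean [0.572  0.1594 0.0524] min [0.561 0.146 0.038] max [0.586 0.169 0.061]
ballfit [0.57612923 0.15405705 0.04502894] 0.0012650799276593065
```

Run:
```python
import cv2
a=cv2.imread('pics/scene_crop.png');b=cv2.imread('pics/side_crop.png');print(a.shape,b.shape)
```

```text
(450, 550, 3) (450, 700, 3)
```

View pics/side_crop.png

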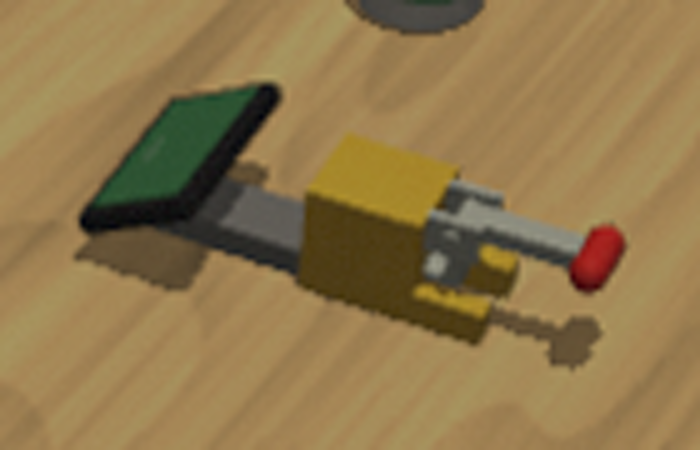

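View pics/scene_crop.png

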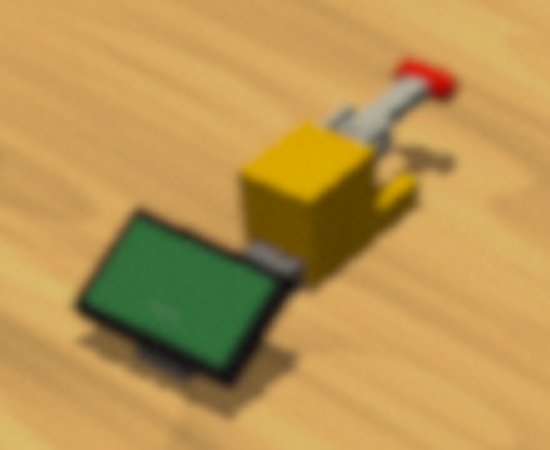

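The head is at about (0.5525, -0.197) with yaw ~3° and the handle nearly down. The plate centre is about (0.575, 0.164) with yaw ~10.7°. The ball is at about (0.5765, 0.155). Next I move over the head for a closer look.

```bash
python3 -m creep '[[0.03,0.025,0,-0.02],[0.045,0.037,0,-0.036],[0.05,0.04,0,-0.036],[0.05,0.04,0,-0.036],[0.05,0.04,0,-0.036],[0.05,0.04,0,-0.036],[0.045,0.037,0,-0.036],[0.03,0.025,0,-0.02],[0.012,0.012,0,-0.016],[0,0,0,0],[0,0,0,0]]'
python3 - <<'E'
from h import *
snap('wrist','w1'); s=read_state(); print(s['clock'],s['tool_pos'],s['tcp_rot'],s['force'])
E
```

```text
clock: 1.52
tool_pos: [0.5247, -0.2058, 0.2386]
tcp_rot: [-180.0, 0.0, 3.1]
force: [-0.1, -0.8, 0.1]
opening: 1.002
1.575 [ 0.52466736 -0.20591462  0.23869884] [1.79999243e+02 1.42291544e-02 3.03930607e+00] [ 0.29385794 -0.13119878  0.10600305]
```

View pics/w1.png

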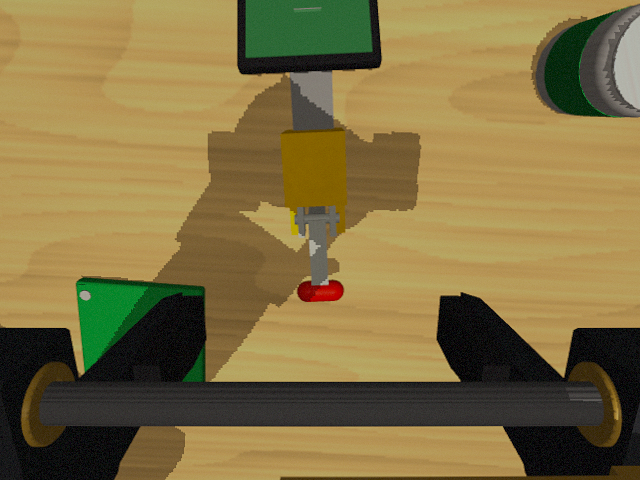

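The wrist view shows the roof at (315,168) and the red bar at (320,291), seen directly. The head is almost aligned with the tool, and the tin is far to the right.

```bash
cat >> h.py <<'E'
def cloud(L):
    d=L['d']; vv,uu=np.mgrid[:480,:640]; o,r=ray(L,np.c_[uu.ravel(),vv.ravel()]); return (o+r*d.ravel()[:,None]).reshape(480,640,3)
def hsvof(L):
    h=cv2.cvtColor(L['p'],cv2.COLOR_RGB2HSV).astype(int); return h[...,0],h[...,1],h[...,2]
E
python3 - <<'E'
from h import *
L=load('w1'); P=cloud(L); H,S,V=hsvof(L); z=P[...,2]
w=np.zeros(z.shape,bool); w[60:320,180:440]=1
yel=w&(H>18)&(H<34)&(S>190)
roof=yel&(abs(z-.058)<.005); q=P[roof]; print(len(q),q.mean(0),cv2.minAreaRect(q[:,:2].astype(np.float32)))
uv=np.argwhere(roof)[:,::-1]; q=onz(L,uv,.058); r=cv2.minAreaRect(q[:,:2].astype(np.float32)); print('onz',q.mean(0),r)
red=w&((H<6)|(H>174))&(S>170); q=P[red]; print('bar depth',q.mean(0),q[:,2].max(),q.min(0),q.max(0))
uv=np.argwhere(red)[:,::-1]; 
for zz in (.05,.055,.06): print(zz,cv2.minAreaRect(onz(L,uv,zz)[:,:2].astype(np.float32)))
e=onz(L,[[301,291],[340,290]],.052);print(e)
scr=P[40:70,240:380]; scr=scr[(scr[...,2]>.02)&(scr[...,2]<.07)]; print('screen y',scr[:,1].min(),scr[:,1].max())
E
```

```text
4608 [ 0.55527519 -0.19891175  0.05639606] ((0.5464971661567688, -0.19972489774227142), (0.07225054502487183, 0.04720131680369377), 5.56782341003418)
onz [ 0.55549878 -0.19892666  0.058     ] ((0.5467607975006104, -0.1997356414794922), (0.0720200315117836, 0.04699533432722092), 5.574666976928711)
bar depth [ 0.4607122  -0.20780635  0.06170154] 0.382916315681603 [ 0.44348872 -0.23963832  0.04419194] [ 0.63327113 -0.15385241  0.38291632]
0.05 ((0.5281636714935303, -0.16463667154312134), (0.13605572283267975, 0.21956220269203186), 86.3756103515625)
0.055 ((0.5292580127716064, -0.1651986986398697), (0.13401232659816742, 0.21626462042331696), 86.37560272216797)
0.06 ((0.5303522944450378, -0.16576072573661804), (0.1319689303636551, 0.21296706795692444), 86.3756103515625)
[[ 0.45187867 -0.19316717  0.052     ]
 [ 0.45458745 -0.2257754   0.052     ]]
screen y -0.2428130650667534 -0.1400805988332223
```

Run:
```python
from h import *
def big(m):
    n,l,s,c=cv2.connectedComponentsWithStats(m.astype(np.uint8)); return l==1+np.argmax(s[1:,4])
L=load('w1'); P=cloud(L); H,S,V=hsvof(L); z=P[...,2]
w=np.zeros(z.shape,bool); w[125:208,270:360]=1
yel=big(w&(H>18)&(H<34)&(S>190)); roof=yel&(z>.054)
roof=cv2.morphologyEx(roof.astype(np.uint8),cv2.MORPH_OPEN,np.ones((9,9)))>0
uv=np.argwhere(roof)[:,::-1]; q=onz(L,uv,.058); r=cv2.minAreaRect(q[:,:2].astype(np.float32)); print('roof',q.mean(0),r)
# side edges fit
for side in (0,-1):
    pts=[]
    for v in range(140,200):
        u=np.where(roof[v])[0]; pts.append((u[side],v))
    e=onz(L,pts,.058); k=np.polyfit(e[:,0],e[:,1],1); print('edge',side,np.degrees(np.arctan(k[0])),np.polyval(k,.555))
w[:]=0; w[270:310,280:360]=1
red=big(w&((H<6)|(H>174))&(S>150)); q=P[red]; print('bar',len(q),np.median(q,0),np.percentile(q,[1,99],axis=0))
uv=np.argwhere(red)[:,::-1]; print(uv.min(0),uv.max(0)); print(cv2.minAreaRect(onz(L,uv,.056)[:,:2].astype(np.float32)))
w[:]=0; w[30:75,230:390]=1
```

```text
roof [ 0.55552239 -0.19891222  0.058     ] ((0.5547489523887634, -0.1989692598581314), (0.05586716905236244, 0.04700873792171478), 5.616386890411377)
edge 0 5.699710301420848 -0.17569546675063116
edge -1 5.414253093192455 -0.22214909137994088
bar 755 [ 0.45422301 -0.20905028  0.05602752] [[ 0.44459359 -0.22730322  0.04936995]
 [ 0.46187934 -0.19129021  0.05898613]]
[298 281] [342 301]
((0.4544801712036133, -0.2089988887310028), (0.018041495233774185, 0.036551497876644135), 3.157055616378784)
```

```bash
python3 -m creep '[[-0.025,-0.001,-0.02,0.0436],[-0.03,-0.001,-0.04,0],[-0.016,-0.001,-0.05,0],[0,0,-0.045,0],[0,0,-0.03,0],[0,0,-0.017,0],[0,0,-0.006,0],[0,0,0,0]]' 0.06
python3 - <<'E'
from h import *
snap('wrist','w2'); s=read_state(); print(s['clock'],s['tool_pos'],s['tcp_rot'],s['force'])
E
```

```text
clock: 2.58
tool_pos: [0.4541, -0.2087, 0.031]
tcp_rot: [180.0, -0.0, 5.5]
force: [0.2, -0.1, 1.4]
opening: 0.681
2.625 [ 0.45437187 -0.20864761  0.03137257] [ 1.79961101e+02 -4.22824982e-02  5.55863445e+00] [ 0.00841489 -0.46450739 -0.09064637]
```

View pics/w2.png

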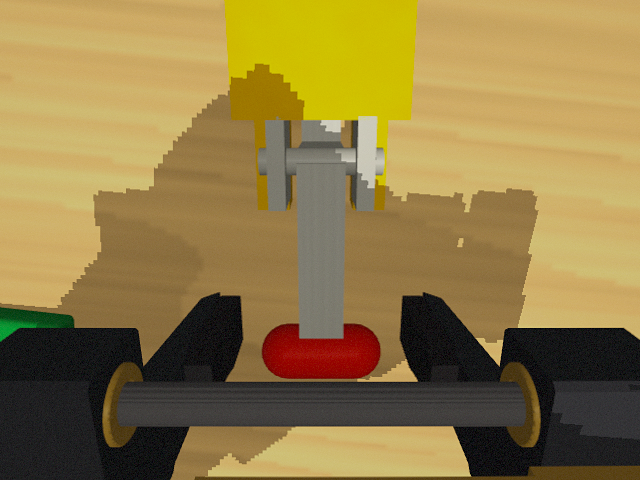

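Run:
```python
from h import *
L=load('w2'); print(proj(L,[[.4542,-.2087,.031],[.4542,-.2087,.050],[.4532,-.2089,.05]]))
H,S,V=hsvof(L);P=cloud(L); red=((H<6)|(H>174))&(S>150)&(P[...,2]<.08)&(P[...,2]>.03); q=P[red]; print(np.percentile(q,[1,50,99],axis=0))
```

```text
[[320.21927346 319.42583209]
 [320.08926755 346.60352029]
 [320.39564122 349.28880116]]
[[ 0.44539262 -0.22821304  0.0469387 ]
 [ 0.45538982 -0.20896166  0.05586749]
 [ 0.46211176 -0.19017104  0.05855706]]
```

```bash
python3 -m creep '[[0,0,0,0],[0,0,0,0],[0,0,0,0],[0,0,0,0]]' 0.03 && python3 -m creep '[[0.0002,0,0.0047,0],[0.0005,0.0001,0.0047,0],[0.0009,0.0001,0.0047,0],[0.0012,0.0001,0.0045,0],[0.0016,0.0002,0.0044,0],[0.0019,0.0002,0.0044,0],[0.0022,0.0002,0.0041,0],[0.0025,0.0002,0.0041,0],[0.0022,0.0002,0.003,0],[0.0024,0.0002,0.0029,0],[0,0,0,0]]'
python3 - <<'E'
from h import *
snap('wrist','w3'); s=read_state(); print(s['clock'],s['tool_pos'],s['tcp_rot'],s['force'])
snap('side','s3')
E
```

```text
clock: 3.12
tool_pos: [0.4544, -0.2084, 0.031]
tcp_rot: [180.0, -0.0, 5.6]
force: [-0.9, -2.0, 2.2]
opening: 0.424
clock: 4.5
tool_pos: [0.4703, -0.2067, 0.0726]
tcp_rot: [180.0, -0.1, 5.6]
force: [-2.1, 1.5, 2.0]
opening: 0.421
4.55 [ 0.47024169 -0.20675692  0.07255197] [ 1.79974802e+02 -5.62669304e-02  5.58237116e+00] [-1.09889122  0.65023912  2.10602461]
```

View pics/w3.png

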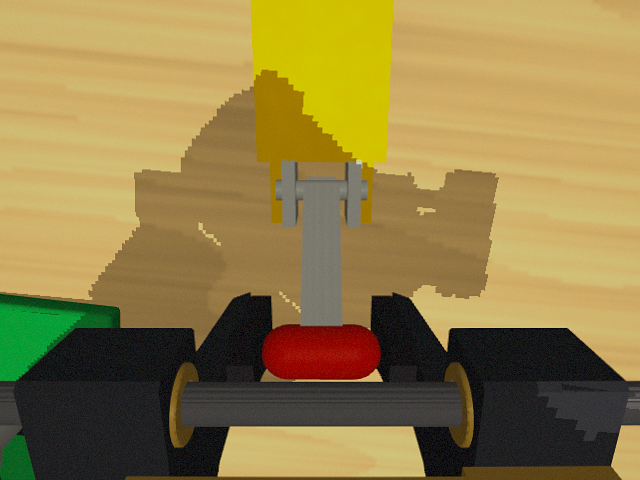

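View pics/s3.png

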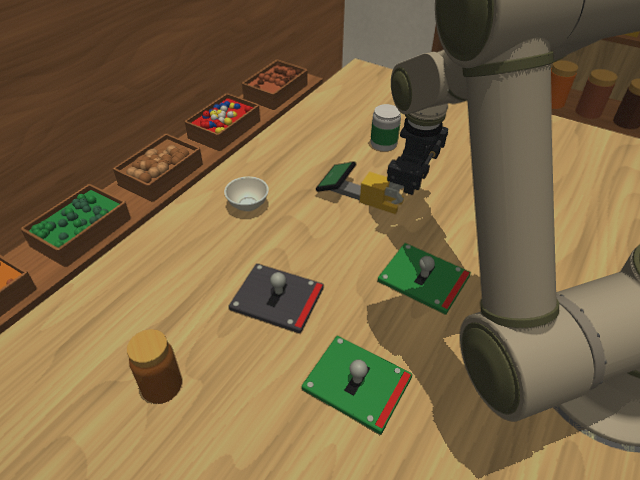

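The bar is held between the jaws, and the handle has swung up by about 0.7 rad. I release it, rise and check.

```bash
python3 -m creep '[[0,0,0,0],[0,0,0,0],[0,0,0.03,0],[0,0,0.05,0],[0.03,0.002,0.05,0],[0.035,0.003,0.03,0],[0.01,0.002,0,0],[0,0,0,0],[0,0,0,0]]' 0.08
python3 - <<'E'
from h import *
snap('wrist','w4'); s=read_state(); print(s['clock'],s['tool_pos'],s['tcp_rot'],s['force'])
def big(m):
    n,l,s,c=cv2.connectedComponentsWithStats(m.astype(np.uint8)); return l==1+np.argmax(s[1:,4])
L=load('w4'); P=cloud(L); H,S,V=hsvof(L); z=P[...,2]
w=np.zeros(z.shape,bool); w[60:340,220:420]=1
roof=big(w&(H>18)&(H<34)&(S>190)&(z>.054)&(z<.064))
roof=cv2.morphologyEx(roof.astype(np.uint8),cv2.MORPH_OPEN,np.ones((9,9)))>0
uv=np.argwhere(roof)[:,::-1]; q=onz(L,uv,.058); r=cv2.minAreaRect(q[:,:2].astype(np.float32)); print('roof',q.mean(0),P[roof].mean(0),r)
red=w&((H<6)|(H>174))&(S>150)&(z>.06)&(z<.15); q=P[red]; print('bar',len(q),np.percentile(q,[1,50,99],axis=0))
E
```

```text
clock: 5.72
tool_pos: [0.5438, -0.1997, 0.2309]
tcp_rot: [-179.9, 0.1, 5.6]
force: [1.0, -0.9, -0.3]
opening: 0.909
5.775 [ 0.54392442 -0.19976861  0.23119325] [-1.79931867e+02  9.86408149e-02  5.54953711e+00] [-0.18484058 -0.18078509  0.92043602]
roof [ 0.55572624 -0.19851792  0.058     ] [ 0.55540132 -0.19854734  0.05639032] ((0.5548551082611084, -0.19879838824272156), (0.05569174885749817, 0.04694683104753494), 5.637467384338379)
bar 1103 [[ 0.46132704 -0.22516822  0.09026671]
 [ 0.47147879 -0.2070225   0.09763101]
 [ 0.47764165 -0.18904426  0.10057061]]
```

View pics/w4.png

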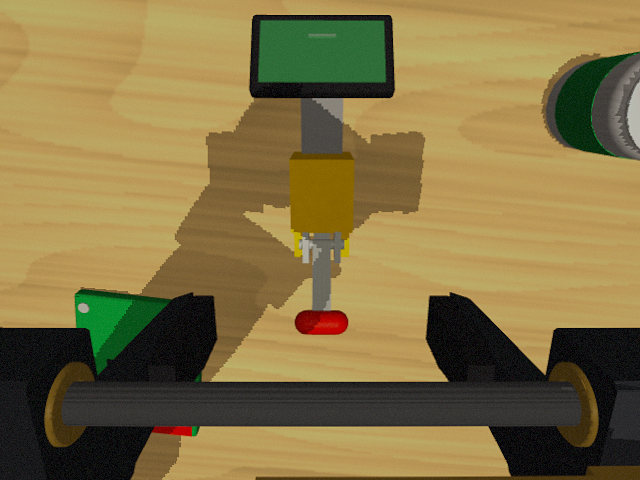

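Run:
```python
from h import *
L=load('w4'); P=cloud(L); H,S,V=hsvof(L); z=P[...,2]
w=np.zeros(z.shape,bool); w[40:170,530:]=1; q=P[w&(z>.03)&(z<.12)]; print(np.percentile(q,[1,50,99],axis=0))
for n,b in (('scene0',(160,210,165,210)),('side0',(100,155,365,405))):
    L=load(n);P=cloud(L);w=P[b[0]:b[1],b[2]:b[3]].reshape(-1,3); q=w[(w[:,2]>.095)&(w[:,2]<.11)]; print(n,'tin top',q.mean(0),q.min(0),q.max(0))
L=load('side0')
for nm,b in (('bowl',(170,220,220,272)),('jar',(325,405,120,190))):
    P=cloud(L);w=P[b[0]:b[1],b[2]:b[3]].reshape(-1,3); q=w[(w[:,2]>.02)]; print(nm,np.median(q,0),q.min(0),q.max(0))
```

```text
[[ 0.60686707 -0.40516073  0.03105607]
 [ 0.63693223 -0.38311485  0.07245076]
 [ 0.67343411 -0.37728988  0.09905513]]
scene0 tin top [ 0.64289387 -0.41107537  0.09795901] [ 0.61004248 -0.44719091  0.09506784] [ 0.67398864 -0.378429    0.10265024]
side0 tin top [ 0.64020962 -0.41155667  0.0985567 ] [ 0.60842975 -0.44776658  0.09504951] [ 0.67293253 -0.37817388  0.10330744]
bowl [ 0.80177626 -0.03560555  0.03503501] [ 0.1628387  -0.07427045  0.02001129] [0.84314141 0.67173721 0.81223358]
jar [0.61084342 0.42719733 0.09581103] [0.1628387  0.38491936 0.0201254 ] [0.65906498 0.67173721 0.81223358]
```

```bash
python3 -m creep '[[0.0134,0.0012,-0.02,0],[0.01,0.001,-0.04,0],[0,0,-0.05,0],[0,0,-0.045,0],[0,0,-0.03,0],[0,0,-0.02,0],[0,0,-0.01,0],[0,0,0,0]]' 0.08 && python3 -m creep '[[0,0,0,0],[0,0,0,0],[0,0,0,0],[0,0,0,0],[0,0,0,0]]' 0.04
```

```text
clock: 6.78
tool_pos: [0.5678, -0.1976, 0.017]
tcp_rot: [-180.0, 0.0, 5.6]
force: [-0.7, 0.2, 0.2]
opening: 0.907
clock: 7.4
tool_pos: [0.5683, -0.1975, 0.0175]
tcp_rot: [180.0, -0.0, 5.6]
force: [-0.5, 1.7, 4.3]
opening: 0.54
```

```bash
python3 -m creep '[[0,0,0.005,0],[0,0,0.015,0],[0,0,0.025,0],[0,0,0.025,0],[0,0,0.02,0],[0.002,0.015,0.01,0.01],[0.006,0.04,0,0.015],[0.007,0.05,0,0.015],[0.007,0.05,0,0.015],[0.007,0.05,0,0.015],[0.006,0.04,0,0.01],[0.004,0.02,0,0.01],[0,0.007,0,0],[0,0,0,0],[0,0,0,0]]'
python3 - <<'E'
from h import *
snap('wrist','w5'); s=read_state(); print(s['clock'],s['tool_pos'],s['tcp_rot'],s['force'],s['torque'],s['opening'])
snap('side','s5');snap('scene','c5')
E
```

```text
clock: 9.28
tool_pos: [0.6072, 0.0733, 0.1172]
tcp_rot: [180.0, 0.0, 10.7]
force: [0.7, 0.9, -8.7]
opening: 0.542
9.325 [0.60721603 0.07334926 0.11721333] [1.79992085e+02 1.38402114e-02 1.06545087e+01] [ 0.18629944 -0.05344193 -9.58001432] [-0.05552199  0.14724386 -0.01322675] 0.5425267648275189
```

View pics/w5.png

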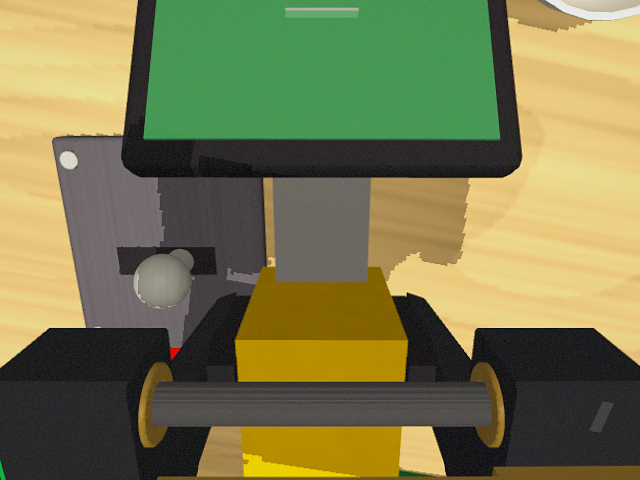

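View pics/s5.png

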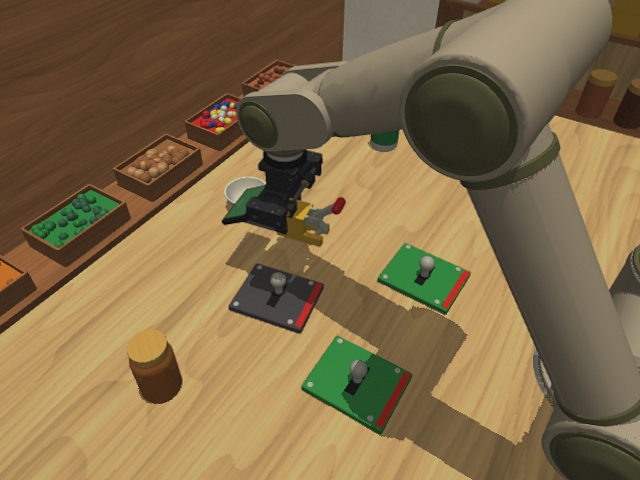

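View pics/c5.png

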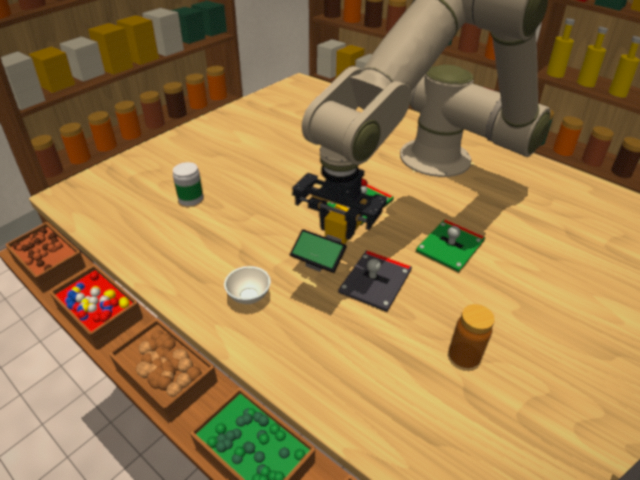

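The wrist view shows the plate on the left with the ball at (162,281) and its slot at row 260. The held head has its roof's rear edge at row 340, columns 235–405. The ball and head are now both in one camera, so I measure them relative to each other.

Run:
```python
from h import *
from scipy.optimize import least_squares
L=load('w5'); P=cloud(L); H,S,V=hsvof(L); z=P[...,2]
print(L['K'],L['dist'])
w=np.zeros(z.shape,bool); w[245:315,125:200]=1
b=w&(z>.047)&(z<.07); q=P[b]; print(len(q))
f=least_squares(lambda c:np.linalg.norm(q-c,axis=1)-.015,[.5765,.155,.046],loss='soft_l1',f_scale=.0007); print('ball',f.x,np.std(f.fun))
f=least_squares(lambda c:np.linalg.norm(q-[c[0],c[1],.046],axis=1)-.015,[.5765,.155],loss='soft_l1',f_scale=.0007); print('ball z fixed',f.x,np.std(f.fun))
# silhouette of ball: edge circle via mask
m=(b|(w&(z>.035)&(z<.07))).astype(np.uint8)
cs,_=cv2.findContours(m,cv2.RETR_EXTERNAL,cv2.CHAIN_APPROX_NONE); c=max(cs,key=cv2.contourArea); print(cv2.minEnclosingCircle(c), cv2.fitEllipse(c))
# roof: yellow above
yel=(H>18)&(H<34)&(S>180)&(z>.13)&(z<.19); 
q=P[yel]; print('yellow z',np.percentile(q[:,2],[2,50,98]))
r=yel&(z>.154); r[:342]=0; q=P[r]; c0=q.mean(0); A=np.c_[q[:,:2]-c0[:2],np.ones(len(q))]; k=np.linalg.lstsq(A,q[:,2],rcond=None)[0]; print('roof plane',c0,k,np.ptp(q,axis=0),np.percentile(q,[1,99],axis=0))
# edges of roof at rows 345..380
for rr in (345,360,375):
    u=np.where(r[rr])[0]; print(rr,u.min(),u.max(),dep(L,[[u.min()+2,rr],[u.max()-2,rr]]).round(4).tolist())
# back wall : yellow rows 285..335
bw=(H>18)&(H<34)&(S>180); bw[:272]=0;bw[338:]=0; bw[:,:270]=0;bw[:,375:]=0; q=P[bw&(z<.156)&(z>.11)]; print('back',q.mean(0)); n=np.linalg.svd(q-q.mean(0),full_matrices=False)[2][2]; print('normal',n, 'yaw',np.degrees(np.arctan(n[1]/n[0])),'pitch',np.degrees(n[2]/np.hypot(n[0],n[1])))
# plate
pl=(abs(z-.014)<.003)&(P[...,0]>.45)&(P[...,0]<.68)&(P[...,1]>.08)&(P[...,1]<.25)
q=P[pl];print('plate z',np.median(q[:,2]),q.min(0),q.max(0))
cv2.imwrite('pics/m5.png',(pl*120+r*255).clip(0,255).astype(np.uint8))
```

```text
[429.20312739 429.20312739 321.00224753 238.66863243] [-0.01143318  0.          0.          0.          0.        ]
2238
ball [0.57665263 0.15527784 0.04440129] 0.0005350285710056136
ball z fixed [0.57577532 0.15576337] 0.0008737972516084626
((162.09039306640625, 281.1041259765625), 29.19957733154297) ((162.0015869140625, 280.6868896484375), (53.740482330322266, 57.87516784667969), 75.0948715209961)
yellow z [0.13225826 0.15584    0.15719552]
roof plane [0.59841803 0.07129451 0.15636353] [0.02452772 0.00827589 0.15636353] [0.071502   0.06510766 0.03585325] [[0.57254947 0.04583384 0.15487224]
 [0.62402917 0.09736319 0.15763901]]
345 236 406 [[0.6151, 0.0981, 0.1557], [0.6235, 0.0523, 0.1552]]
360 236 406 [[0.6104, 0.0974, 0.1557], [0.619, 0.0512, 0.1556]]
375 168 473 [[0.6262, 0.1072, 0.1878], [0.6369, 0.0476, 0.187]]
back [0.62128934 0.07523303 0.13619028]
normal [ 0.98282376  0.18445624 -0.00577564] yaw 10.629610796164863 pitch -0.3309255412262111
plate z 0.01254128945372096 [0.50650864 0.10431371 0.01100018] [0.64487978 0.23508313 0.01699533]
```

View pics/m5.png

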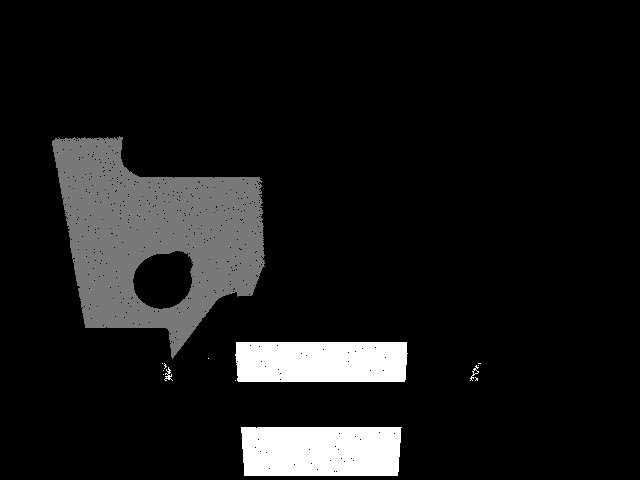

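```bash
python3 -m creep '[[-0.002,0.01,0,0.001],[-0.005,0.025,0,0],[-0.005,0.025,0,0],[-0.003,0.017,-0.005,0],[-0.0014,0.0078,-0.01,0],[0,0,-0.01,0],[0,0,-0.006,0],[0,0,0,0],[0,0,0,0],[0,0,0,0]]'
python3 - <<'E'
from h import *
s=read_state(); print(s['clock'],s['tool_pos'],s['tcp_rot'],s['force'],s['torque'])
snap('side','s6');snap('scene','c6')
a=cv2.imread('pics/s6.png')[190:340,200:400];b=cv2.imread('pics/c6.png')[190:340,290:490]
cv2.imwrite('pics/x6.png',np.hstack([cv2.resize(a,(400,300)),cv2.resize(b,(400,300))]))
E
```

```text
clock: 10.68
tool_pos: [0.5911, 0.1591, 0.0866]
tcp_rot: [180.0, -0.0, 10.8]
force: [0.9, -0.8, -9.0]
opening: 0.543
10.675 [0.59105587 0.1591296  0.08658423] [ 1.79995861e+02 -3.69514957e-02  1.07799769e+01] [ 0.90720475 -0.81111803 -9.01474304] [-0.04964624  0.16769175  0.00671649]
```

View pics/x6.png

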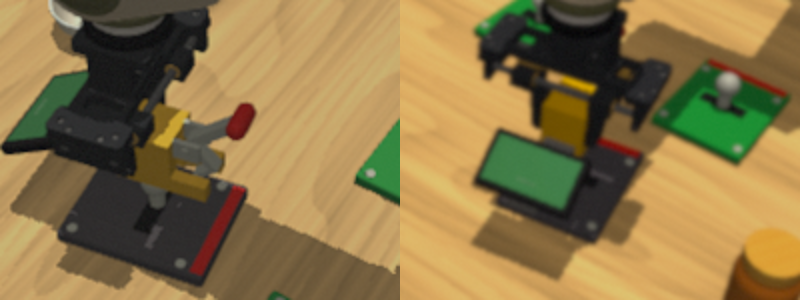

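```bash
python3 -m creep '[[0,-0.0007,-0.003,0],[0,0,-0.003,0],[0,0,-0.003,0],[0,0,-0.002,0],[0,0,-0.002,0],[0,0,0,0],[0,0,0,0]]'; python3 -m creep '[[0,0,-0.002,0],[0,0,-0.002,0],[0,0,0,0]]'
```

```text
clock: 11.65
tool_pos: [0.5909, 0.1586, 0.0733]
tcp_rot: [180.0, -0.0, 10.8]
force: [0.4, -0.3, -8.6]
opening: 0.542
clock: 12.02
tool_pos: [0.5907, 0.1586, 0.069]
tcp_rot: [-180.0, 0.0, 10.8]
force: [0.1, -0.2, -8.9]
opening: 0.543
```

```bash
python3 -m creep '[[0,0,-0.0015,0],[0,0,-0.0015,0],[0,0,0,0]]'; python3 -m creep '[[0,0,-0.0015,0],[0,0,-0.0015,0],[0,0,0,0]]'
```

```text
clock: 12.4
tool_pos: [0.5908, 0.1586, 0.0661]
tcp_rot: [-180.0, 0.0, 10.8]
force: [0.5, 0.5, -8.5]
opening: 0.544
clock: 12.78
tool_pos: [0.5907, 0.1586, 0.063]
tcp_rot: [-180.0, 0.0, 10.8]
force: [-1.4, -0.6, -8.9]
opening: 0.542
```

```bash
python3 -m creep '[[0,0,-0.002,0],[0,0,-0.002,0],[0,0,0,0]]'; python3 -m creep '[[0,0,-0.002,0],[0,0,-0.002,0],[0,0,-0.002,0],[0,0,0,0]]'
```

```text
clock: 13.15
tool_pos: [0.5907, 0.1586, 0.059]
tcp_rot: [-180.0, 0.0, 10.8]
force: [-0.5, 0.1, -9.3]
opening: 0.542
clock: 13.65
tool_pos: [0.5907, 0.1586, 0.053]
tcp_rot: [-180.0, 0.0, 10.8]
force: [1.1, 0.0, -9.0]
opening: 0.542
```

```bash
python3 -m creep '[[0,0,-0.003,0],[0,0,-0.003,0],[0,0,-0.003,0],[0,0,0,0]]'; python3 -m creep '[[0,0,-0.003,0],[0,0,-0.003,0],[0,0,-0.003,0],[0,0,0,0]]'; python3 -m creep '[[0,0,-0.001,0],[0,0,-0.001,0],[0,0,0,0]]'
```

```text
clock: 14.15
tool_pos: [0.5907, 0.1586, 0.0439]
tcp_rot: [-180.0, 0.0, 10.8]
force: [-0.1, 0.3, -8.6]
opening: 0.544
clock: 14.65
tool_pos: [0.5906, 0.1586, 0.0349]
tcp_rot: [-180.0, 0.0, 10.8]
force: [0.5, 0.3, -8.7]
opening: 0.54
clock: 15.02
tool_pos: [0.5908, 0.1586, 0.0332]
tcp_rot: [-180.0, 0.0, 10.8]
force: [-0.2, -0.6, -8.0]
opening: 0.538
```

```bash
python3 -m creep '[[0,0,-0.001,0],[0,0,0,0]]'; python3 -m creep '[[0,0,-0.0007,0],[0,0,0,0]]';python3 -m creep '[[0,0,-0.0007,0],[0,0,0,0]]'
```

```text
clock: 15.28
tool_pos: [0.5908, 0.1586, 0.0322]
tcp_rot: [-180.0, 0.0, 10.8]
force: [-0.4, -0.3, -8.8]
opening: 0.541
clock: 15.52
tool_pos: [0.5909, 0.1586, 0.0317]
tcp_rot: [180.0, -0.0, 10.8]
force: [-0.4, -1.5, -7.8]
opening: 0.543
clock: 15.78
tool_pos: [0.5909, 0.1586, 0.0315]
tcp_rot: [180.0, -0.0, 10.8]
force: [-5.8, -1.6, 3.2]
opening: 0.544
```

```bash
python3 -m creep '[[0,0,-0.0006,0],[0,0,0,0]]' && python3 -m creep '[[0,0,0,0],[0,0,0,0],[0,0,0,0]]' 0.075 && python3 -m creep '[[0,0,0.02,0],[0,0,0.04,0],[-0.015,-0.002,0.05,0],[-0.02,-0.004,0.045,0],[-0.01,-0.003,0.03,0],[0,0,0.01,0],[0,0,0,0],[0,0,0,0]]'
python3 - <<'E'
from h import *
snap('wrist','w7'); s=read_state(); print(s['clock'],s['tool_pos'],s['tcp_rot'],s['force'])
snap('side','s7')
def big(m):
    n,l,s,c=cv2.connectedComponentsWithStats(m.astype(np.uint8)); return l==1+np.argmax(s[1:,4])
L=load('w7'); P=cloud(L); H,S,V=hsvof(L); z=P[...,2]
w=np.zeros(z.shape,bool); w[60:360,200:440]=1
roof=big(w&(H>18)&(H<34)&(S>190)&(z>.064)&(z<.085))
roof=cv2.morphologyEx(roof.astype(np.uint8),cv2.MORPH_OPEN,np.ones((9,9)))>0
q=P[roof]; k=np.linalg.lstsq(np.c_[q[:,:2]-q[:,:2].mean(0),np.ones(len(q))],q[:,2],rcond=None)[0]
uv=np.argwhere(roof)[:,::-1]; r=cv2.minAreaRect(onz(L,uv,.072)[:,:2].astype(np.float32)); print('roof',q.mean(0),k,r)
red=w&((H<6)|(H>174))&(S>150)&(z>.07)&(z<.15); q=P[red]; print('bar',len(q),np.percentile(q,[1,50,99],axis=0))
E
```

```text
clock: 16.02
tool_pos: [0.5909, 0.1586, 0.0315]
tcp_rot: [180.0, -0.0, 10.8]
force: [-8.1, -1.6, 8.0]
opening: 0.538
clock: 16.4
tool_pos: [0.5912, 0.1586, 0.0303]
tcp_rot: [180.0, -0.0, 10.8]
force: [-0.6, 0.1, -0.6]
opening: 0.843
clock: 17.4
tool_pos: [0.5457, 0.1496, 0.2236]
tcp_rot: [-180.0, 0.1, 10.8]
force: [0.6, 0.4, 0.2]
opening: 0.85
17.45 [0.54571125 0.14956502 0.22364186] [-1.79980663e+02  1.41331814e-01  1.07914365e+01] [-0.97541229 -0.23829438  0.4761822 ]
roof [0.57802519 0.15605286 0.07038625] [-0.00060582  0.00081171  0.07038625] ((0.5775508880615234, 0.15588736534118652), (0.05504424870014191, 0.04704193398356438), 10.8599853515625)
bar 1327 [[0.48447674 0.12183247 0.10435186]
 [0.49512074 0.14011227 0.11163203]
 [0.50251664 0.15785651 0.11433035]]
```

View pics/w7.png

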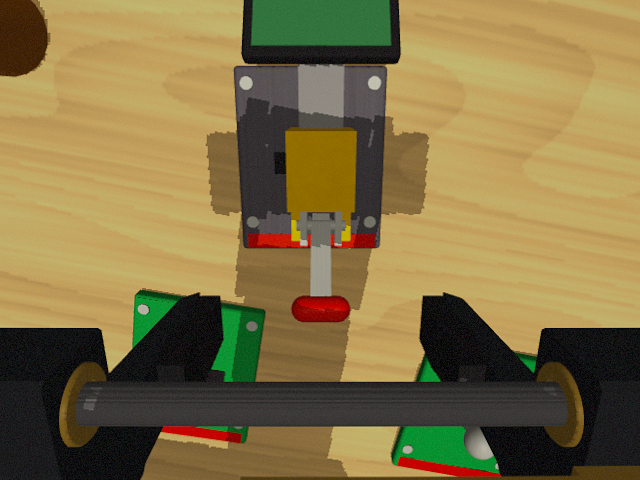

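View pics/s7.png

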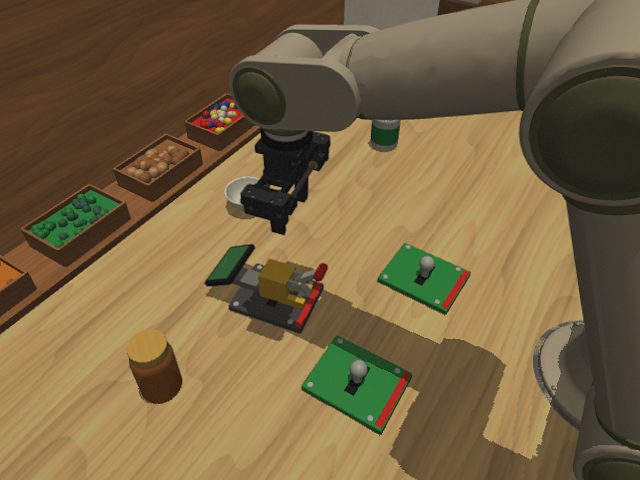

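The head sits flush and level: roof z is about 0.072 after correcting the bias, and tilt is about 0. The handle is still up and on the stripe side. I check the green studs' distance before pinching the bar again.

```bash
python3 - <<'E'
from h import *
L=load('side0'); P=cloud(L)
for b in ((255,275,418,437),(358,382,348,368)):
    q=P[b[0]:b[1],b[2]:b[3]].reshape(-1,3); q=q[(q[:,2]>.04)&(q[:,2]<.08)]; print(q.mean(0))
E
python3 -m creep '[[-0.02,-0.004,-0.02,0],[-0.02,-0.004,-0.03,0],[-0.0127,-0.0019,-0.03,0],[0,0,-0.03,0],[0,0,-0.018,0],[0,0,-0.0086,0],[0,0,0,0]]' 0.06
python3 - <<'E'
from h import *
snap('wrist','w8'); s=read_state(); print(s['clock'],s['tool_pos'],s['tcp_rot'],s['force'])
L=load('w8'); t=s['tool_pos']; print(proj(L,[t+[0,0,.0187]]))
H,S,V=hsvof(L);P=cloud(L);z=P[...,2]; red=((H<6)|(H>174))&(S>150)&(z<.13)&(z>.08); q=P[red]; print(np.percentile(q,[1,50,99],axis=0)); v,u=np.where(red); print(u.min(),u.max(),v.min(),v.max())
E
```

```text
[ 0.35393287 -0.03117078  0.05257323]
[0.35202454 0.24360025 0.05313663]
clock: 18.38
tool_pos: [0.493, 0.1397, 0.0883]
tcp_rot: [-180.0, 0.1, 10.8]
force: [1.4, 0.8, 0.2]
opening: 0.682
18.425 [0.49336125 0.13969923 0.08885442] [ 1.79996821e+02 -1.50896466e-02  1.07965064e+01] [ 0.13805943  0.56307609 -0.44423769]
[[319.96962957 346.4277164 ]]
[[0.48510168 0.1212516  0.10318899]
 [0.49584563 0.14009886 0.11151841]
 [0.50281138 0.15843275 0.11447958]]
189 454 299 379
```

View pics/w8.png

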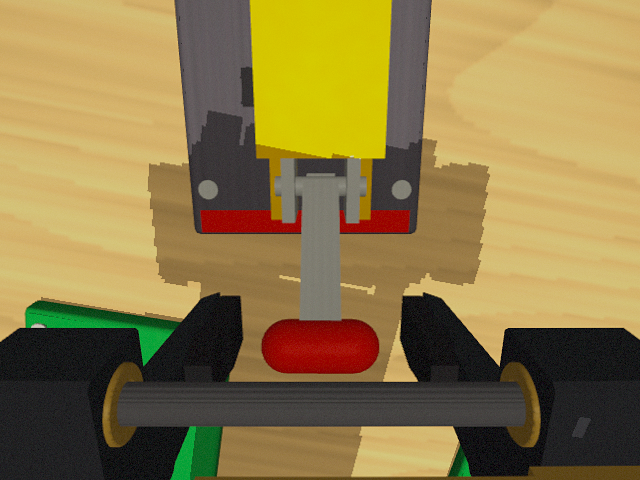

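```bash
python3 -m creep '[[0,0,0,0],[0,0,0,0],[0,0,0,0],[0,0,0,0]]' 0.03 && python3 -m creep '[[-0.0032,-0.0006,-0.0039,0],[-0.0028,-0.0005,-0.0041,0],[-0.0026,-0.0005,-0.0043,0],[-0.0022,-0.0004,-0.0045,0],[0,0,0,0]]' && python3 -m creep '[[-0.0019,-0.0004,-0.0047,0],[-0.0015,-0.0003,-0.0048,0],[-0.0011,-0.0002,-0.0049,0],[-0.0007,-0.0001,-0.005,0],[0,0,0,0]]'
```

```text
clock: 18.92
tool_pos: [0.4933, 0.1397, 0.0889]
tcp_rot: [-180.0, -0.0, 10.8]
force: [-0.5, 0.7, 2.4]
opening: 0.423
clock: 19.55
tool_pos: [0.482, 0.1376, 0.0712]
tcp_rot: [-180.0, 0.1, 10.8]
force: [3.6, 1.8, -2.9]
opening: 0.422
clock: 20.18
tool_pos: [0.4769, 0.1366, 0.052]
tcp_rot: [180.0, 0.0, 10.8]
force: [1.8, -0.5, -0.1]
opening: 0.424
```

```bash
python3 -m creep '[[-0.0003,-0.0001,-0.0035,0],[0,0,-0.0020,0],[0,0,0,0]]' && python3 -m creep '[[0,0,-0.001,0],[0,0,0,0]]'&& python3 -m creep '[[0,0,-0.001,0],[0,0,0,0]]'
```

```text
clock: 20.55
tool_pos: [0.4766, 0.1366, 0.0466]
tcp_rot: [-180.0, 0.0, 10.8]
force: [0.1, -1.8, 1.2]
opening: 0.426
clock: 20.8
tool_pos: [0.4767, 0.1365, 0.0458]
tcp_rot: [-180.0, 0.0, 10.8]
force: [-0.2, 0.0, 2.0]
opening: 0.422
clock: 21.05
tool_pos: [0.4767, 0.1366, 0.0448]
tcp_rot: [-180.0, 0.0, 10.8]
force: [-2.2, -2.1, 1.9]
opening: 0.42
```

```bash
python3 -m creep '[[0,0,-0.001,0],[0,0,0,0]]' && python3 -m creep '[[0,0,-0.001,0],[0,0,0,0]]'
```

```text
clock: 21.3
tool_pos: [0.4767, 0.1366, 0.0438]
tcp_rot: [-180.0, 0.0, 10.8]
force: [-2.2, -2.0, 2.0]
opening: 0.418
clock: 21.55
tool_pos: [0.4768, 0.1366, 0.0429]
tcp_rot: [-180.0, 0.0, 10.8]
force: [-2.9, -0.7, 4.2]
opening: 0.424
```

```bash
python3 -m creep '[[0,0,-0.001,0],[0,0,0,0]]' && python3 -m creep '[[0,0,-0.001,0],[0,0,0,0]]'
python3 - <<'E'
from h import *
snap('wrist','w9'); s=read_state(); print(s['clock'],s['tool_pos'],s['force'])
L=load('w9'); 
H,S,V=hsvof(L);P=cloud(L);z=P[...,2]; red=((H<6)|(H>174))&(S>150)&(z<.13)&(z>.03); q=P[red]; print(np.percentile(q,[1,50,99],axis=0))
E
```

```text
clock: 21.8
tool_pos: [0.4768, 0.1366, 0.0419]
tcp_rot: [-180.0, 0.0, 10.8]
force: [-1.7, -2.2, 4.6]
opening: 0.421
clock: 22.05
tool_pos: [0.4769, 0.1366, 0.041]
tcp_rot: [180.0, -0.0, 10.8]
force: [-2.7, -0.7, 6.1]
opening: 0.423
22.1 [0.47686984 0.13659361 0.04099254] [-2.70075274 -1.58238835  6.46514543]
[[0.46878402 0.11783834 0.05800221]
 [0.47922027 0.13634642 0.06680559]
 [0.48692595 0.1548183  0.06925443]]
```

View pics/w9.png

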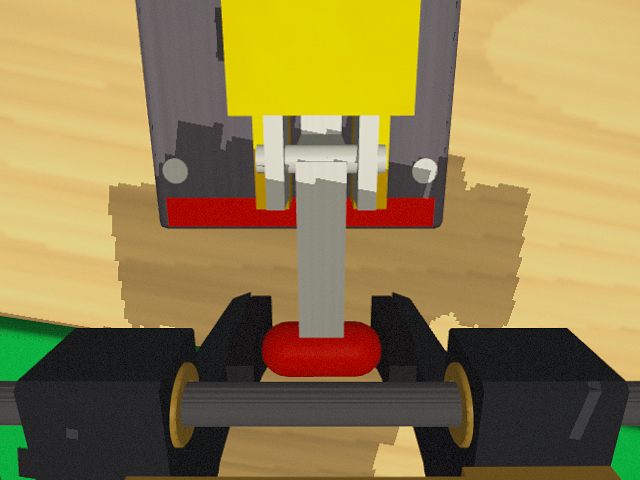

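The bar appears level (top about 0.071, equal to hinge height plus bar radius), and the push now meets resistance. I let go, then verify by pressing from above with shut fingers.

```bash
python3 -m creep '[[0,0,0,0],[0,0,0,0],[0,0,0.02,0],[0,0,0.04,0],[0,0,0.03,0],[0,0,0,0],[0,0,0,0]]' 0.06
python3 - <<'E'
from h import *
snap('wrist','w10'); s=read_state(); print(s['clock'],s['tool_pos'],s['force'])
L=load('w10'); 
H,S,V=hsvof(L);P=cloud(L);z=P[...,2]; red=((H<6)|(H>174))&(S>150)&(z<.13)&(z>.03); red[:250]=0; q=P[red]; print(np.percentile(q,[1,50,99],axis=0))
w=np.zeros(z.shape,bool); w[20:360,200:440]=1
roof=w&(H>18)&(H<34)&(S>190)&(z>.064)&(z<.085)
q=P[roof]; k=np.linalg.lstsq(np.c_[q[:,:2]-q[:,:2].mean(0),np.ones(len(q))],q[:,2],rcond=None)[0];print(q.mean(0),k)
E
python3 -m creep '[[0,0,0,0],[0,0,-0.02,0],[0,0,-0.02,0],[0,0,-0.01,0],[0,0,-0.003,0],[0,0,0,0]]' 0.0
```

```text
clock: 22.98
tool_pos: [0.4764, 0.1366, 0.1299]
tcp_rot: [-180.0, 0.1, 10.8]
force: [0.0, 0.2, -0.4]
opening: 0.683
23.025 [0.47625183 0.13655609 0.12967692] [-0.38851496  0.49532959 -0.03584498]
[[0.46778135 0.11829003 0.06421913]
 [0.477052   0.13614303 0.06943507]
 [0.48466222 0.15433144 0.07164459]]
[0.56858753 0.15400366 0.07034651] [0.00298771 0.00138875 0.07034651]
clock: 23.78
tool_pos: [0.477, 0.1366, 0.0782]
tcp_rot: [180.0, -0.0, 10.8]
force: [-0.2, -0.1, 0.6]
opening: 0.024
```

View pics/w10.png

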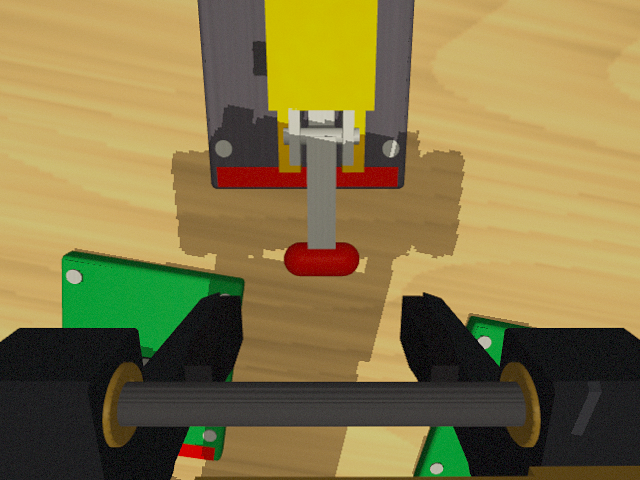

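```bash
python3 -m creep '[[0,0,-0.002,0],[0,0,-0.002,0],[0,0,0,0]]'; python3 -m creep '[[0,0,-0.001,0],[0,0,0,0]]'; python3 -m creep '[[0,0,-0.001,0],[0,0,0,0]]'
```

```text
clock: 24.15
tool_pos: [0.4768, 0.1366, 0.0739]
tcp_rot: [180.0, -0.0, 10.8]
force: [0.2, 1.1, -0.0]
opening: 0.006
clock: 24.4
tool_pos: [0.4768, 0.1366, 0.0729]
tcp_rot: [-180.0, 0.0, 10.8]
force: [0.1, -0.9, 0.4]
opening: 0.003
clock: 24.65
tool_pos: [0.4768, 0.1366, 0.072]
tcp_rot: [180.0, -0.0, 10.8]
force: [-1.7, -0.6, 2.7]
opening: 0.006
```

```bash
python3 -m creep '[[0,0,-0.001,0],[0,0,0,0]]'; python3 -m creep '[[0,0,-0.001,0],[0,0,0,0]]'; python3 -m creep '[[0,0,-0.001,0],[0,0,0,0]]'
```

```text
clock: 24.9
tool_pos: [0.4768, 0.1366, 0.071]
tcp_rot: [180.0, 0.0, 10.8]
force: [-1.5, 0.3, 3.8]
opening: 0.006
clock: 25.15
tool_pos: [0.4767, 0.1366, 0.07]
tcp_rot: [180.0, 0.0, 10.8]
force: [-3.4, -0.4, 5.8]
opening: 0.005
clock: 25.4
tool_pos: [0.4766, 0.1365, 0.069]
tcp_rot: [180.0, 0.0, 10.8]
force: [-3.5, -0.3, 6.4]
opening: 0.008
```

```bash
cat > m.py <<'E'
from h import *
import sys
f=sys.argv[1]
s=read_state(); print(s['clock'],s['tool_pos'],s['force']); snap('wrist',f)
L=load(f);H,S,V=hsvof(L);P=cloud(L);z=P[...,2]; red=((H<6)|(H>174))&(S>150)&(z<.13)&(z>.03); red[:250]=0; q=P[red]; print('bar',len(q),np.percentile(q,[1,50,99],axis=0).round(4).tolist())
w=np.zeros(z.shape,bool); w[:360,200:440]=1
roof=w&(H>18)&(H<34)&(S>190)&(z>.064)&(z<.085)
q=P[roof]; k=np.linalg.lstsq(np.c_[q[:,:2]-q[:,:2].mean(0),np.ones(len(q))],q[:,2],rcond=None)[0];print('roof',q.mean(0),k)
# grey lever profile
t=np.array([.5756,.1555]);ux=np.array([.9823,.1874])
d=P[...,:2]-t; X=d@ux; Y=d@np.array([-ux[1],ux[0]])
for a in range(-95,-35,6):
    m=(abs(X-a/1000)<.002)&(abs(Y)<.004)&(z>.04)&(z<.12); 
    if m.sum()>5: print(a,np.median(z[m]).round(4),end='; ')
print()
E
python3 m.py w11
python3 - <<'E'
from h import *
snap('side','s11'); snap('scene','c11')
a=cv2.imread('pics/s11.png')[230:340,200:350];b=cv2.imread('pics/c11.png')[190:300,320:470]
cv2.imwrite('pics/x11.png',np.hstack([cv2.resize(a,(400,293),interpolation=cv2.INTER_CUBIC),cv2.resize(b,(400,293),interpolation=cv2.INTER_CUBIC)]))
E
```

```text
25.4 [0.47664106 0.13654988 0.0690253 ] [-3.50475065 -0.34988613  6.3961372 ]
bar 854 [[0.4715, 0.1175, 0.057], [0.4827, 0.1364, 0.0619], [0.4888, 0.1551, 0.0891]]
roof [0.56620185 0.15347332 0.07035217] [-0.00084973  0.00076421  0.07035217]
-95 0.112; -89 0.0641; -83 0.0644; -77 0.0649; -71 0.0652; -65 0.0657; -59 0.066; -53 0.0664; -47 0.0667; -41 0.0673;
```

View pics/x11.png

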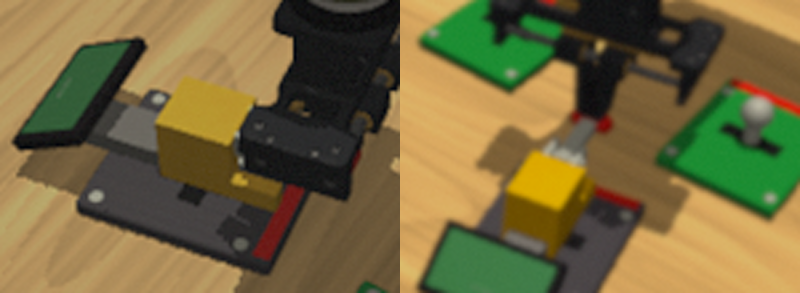

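View pics/w11.png

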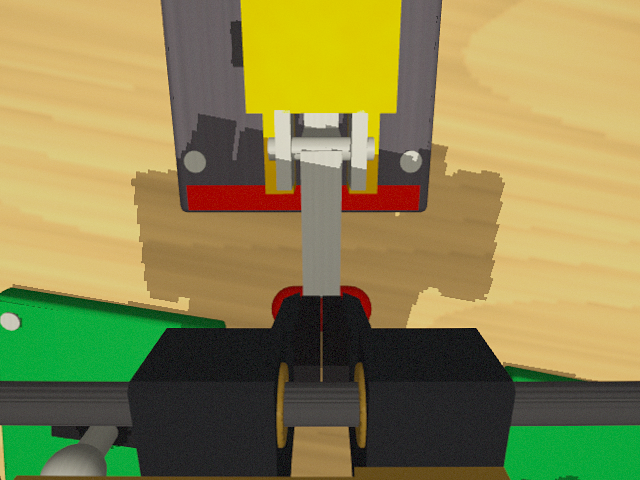

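Run:
```python
from h import *
for f,o,yaw in (('w2',(.5533,-.1991),5.55),('w10',(.5756,.1555),10.8),('w9',(.5756,.1555),10.8),('w11',(.5756,.1555),10.8)):
    L=load(f);P=cloud(L);z=P[...,2];y=np.radians(yaw);ux=np.array([np.cos(y),np.sin(y)])
    d=P[...,:2]-np.array(o); X=d@ux; Y=d@np.array([-ux[1],ux[0]])
    m=(X>-.087)&(X<-.043)&(abs(Y)<.004)&(z>.04)&(z<.12); k=np.polyfit(X[m],z[m],1); r=z[m]-np.polyval(k,X[m]); print(f,m.sum(),'angle',-k[0],np.std(r),np.polyval(k,-.038))
```

```text
w2 5814 angle 1.1499173244346426 0.024019327575763014 0.039640376770334225
w10 1416 angle -0.009274717574815858 0.000665617732717373 0.06733424947583494
w9 4642 angle 0.5154159038021128 0.018998968108310196 0.061278429333025755
w11 2594 angle -0.06489357215887004 0.0005961419136236903 0.06736945269649883
```

Released, the lever measured level (-0.01 rad). Under the press it only flexes past 0 against the stop while the head stays level, so it is fully down. I withdraw, then make a final check.

```bash
python3 -m creep '[[0,0,0.005,0],[0,0,0.02,0],[0,0,0.04,0],[0,0,0.05,0],[0,0,0.03,0],[0.0,0,0.005,0],[0,0,0,0],[0,0,0,0],[0,0,0,0],[0,0,0,0],[0,0,0,0]]' && python3 m.py w12
python3 - <<'E'
from h import *
L=load('w12');P=cloud(L);z=P[...,2];y=np.radians(10.8);ux=np.array([np.cos(y),np.sin(y)])
d=P[...,:2]-np.array((.5756,.1555)); X=d@ux; Y=d@np.array([-ux[1],ux[0]])
m=(X>-.087)&(X<-.045)&(abs(Y)<.003)&(z>.05)&(z<.08); k=np.polyfit(X[m],z[m],1); print('angle',-k[0],m.sum())
snap('side','s12')
a=cv2.imread('pics/s12.png');cv2.imwrite('pics/x12.png',cv2.resize(a[100:420,80:480],(750,600)))
E
```

```text
clock: 26.92
tool_pos: [0.4768, 0.1366, 0.2188]
tcp_rot: [-180.0, 0.0, 10.8]
force: [0.4, 0.1, 0.1]
opening: 0.005
26.925 [0.47681579 0.13658662 0.21877289] [0.36804028 0.08027129 0.05796434]Traceback (most recent call last):
  File "m.py", line 5, in <module>
    L=load(f);H,S,V=hsvof(L);P=cloud(L);z=P[...,2]; red=((H<6)|(H>174))&(S>150)&(z<.13)&(z>.03); red[:250]=0; q=P[red]; print('bar',len(q),np.percentile(q,[1,50,99],axis=0).round(4).tolist())
                                                                                                                                           ~~~~~~~~~~~~~^^^^^^^^^^^^^^^^^^^^
    return _quantile_unchecked(
        a, q, axis, out, overwrite_input, method, keepdims, weights)
    return _ureduce(a,
                    func=_quantile_ureduce_func,
    ...<5 lines>...
                    overwrite_input=overwrite_input,
                    method=method)
    r = func(a, **kwargs)
    result = _quantile(arr,
                       quantiles=q,
    ...<2 lines>...
                       out=out,
                       weights=wgt)
    slices_having_nans = np.isnan(arr[-1, ...])
                                  ~~~^^^^^^^^^
IndexError: index -1 is out of bounds for axis 0 with size 0
```

Run:
```python
from h import *
L=load('w12');P=cloud(L);z=P[...,2];y=np.radians(10.8);ux=np.array([np.cos(y),np.sin(y)])
d=P[...,:2]-np.array((.5756,.1555)); X=d@ux; Y=d@np.array([-ux[1],ux[0]])
m=(X>-.087)&(X<-.045)&(abs(Y)<.003)&(z>.05)&(z<.08); k=np.polyfit(X[m],z[m],1); print('angle',-k[0],m.sum())
H,S,V=hsvof(L); r=(H>18)&(H<34)&(S>190)&(z>.064)&(z<.08); q=P[r]; print('roof',q.mean(0),np.linalg.lstsq(np.c_[q[:,:2]-q[:,:2].mean(0),np.ones(len(q))],q[:,2],rcond=None)[0])
snap('side','s12')
a=cv2.imread('pics/s12.png');cv2.imwrite('pics/x12.png',cv2.resize(a[100:420,80:480],(750,600)))
```

```text
angle -0.00822994973404898 507
roof [0.57785318 0.1559021  0.07033175] [0.00258796 0.00062811 0.07033175]
```

View pics/x12.png

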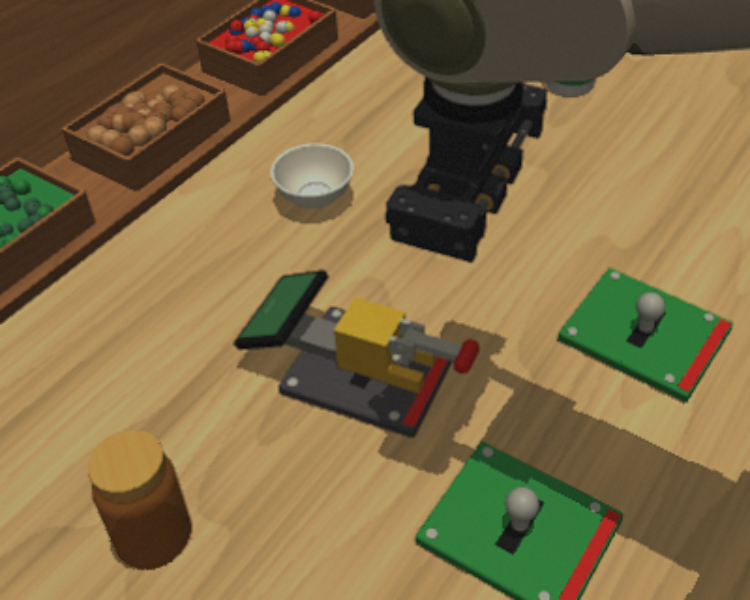

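The side view shows the head flush on the dark plate with the handle level over the red stripe (bar at (466,356)). The bowl and jar are undisturbed and the gripper is well clear.

```bash
python3 -c "
from station import *
print(close_job())"
```

```text
the job is handed in; nothing more can be done
None
```

The head is on the dark steel mount and locked, and I handed the job in at about 27 s of the 61 s allowed.

**What I did:** I pinched the T-bar by its ends and swung the handle up to about 0.73 rad. I then gripped the housing, measured the ball and the held head in the same wrist picture, and lowered the socket over the ball. There was no contact force until it seated on the plate, where the force on the tool went from about -9 N to +8 N. After that I brought the handle down along its arc and pressed it from above with shut fingers, at about 6 N.

**Last checks:**
- **Head:** it is level to under 0.003 rad. The roof read 0.0703 m against an expected 0.072 m, which matches the roughly 1.5 mm low bias the wrist camera showed throughout.
- **Handle:** it sits on the stripe side and measured -0.008 rad after release, so level. Under the press it flexed to about -0.065 rad and then came back, which I took as give in its stop.
- **Bystanders:** the jar and bowl look untouched in the last picture; the tin is mostly hidden behind the arm there, and the gripper never went near it.
- **Gripper:** it is clear of everything.

I did not pull on the head to prove the lock. One check script failed on an empty colour mask, and I redid that measurement with another script.

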